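# Line up the drinks station by height

## Robot

A 6-joint arm with a two-finger parallel gripper is mounted at the origin on a cart in front of the work surface, level with it; the furniture and walls round the work are solid. World frame = base frame: x ahead of the robot, y to its left, z up, the work surface at z = 0. Lengths are in m, angles in rad, forces in N, time in s.
With the tool pointing down it reaches from about 0.3 to 0.775 m from the base axis. Payload 14.6 kg.
Tool frame: the origin (TCP) lies at the very end of the fingers, on their centre line; the grasp point (between the pads) lies 19 mm behind it; z points along the fingers, y is the line along which they close (so a half turn about z gives the same grasp; the last joint's range is limited). The gripper opens to 94 mm and grips with 3 to 60 N. Pads are 16 mm wide; open, the fingers measure 119 mm over their backs; the gripper's body (75 mm by 177 mm) begins 78 mm behind the grasp point.
Start: joints at [1.183, 0.3, 1.521, -0, 1.321, -0.067], TCP at [0.173, 0.522, 0.205] pointing down, gripper open.
Joint ranges: [-3.03, 3.03], [-0.79, 2.21], [0.23, 2.52], [-1.04, 4.18], [0, 3.07], [-2.55, 2.55]. Speed limits (rad/s): [2.22, 2.22, 2.57, 3.14, 3.14, 3.14].

## Interface

Orientations are given as [roll, pitch, yaw] about the fixed x, y, z axes, in that order (R = Rz(yaw) Ry(pitch) Rx(roll)).
In Python, from station import ctrl gives the robot as it stands.
- The arm moves only by the shell command python3 -m pendant 'ROWS' [OPENING] [FORCE]. ROWS is JSON, a list of rows, each a list of 2 entries, a list of its own where there are three numbers: the shift along the world's x, y, z in cm, then the turn about the world's z in rad. A call has 1 to 20 rows; each row shifts and turns the commanded pose from where the row before left it; what a row does not reach is not made up. A row lasts 1/12 s, in which the tool goes at most 41.7 mm and 7.16 degrees, less where a joint would pass 70% of its speed; a pose out of reach is approached as far as the arm can. A call is refused whole if a number of a shift passes 4.17 or a number of a turn 0.125, either way. A call with a gripper value outside its range is refused whole. OPENING is the opening, from 0 (shut) to 1 (fully open), set as the call begins (- or left out, the last holds). The fingers move at their own pace and stop on an object; FORCE is the grip in N (left out, the last holds). Time passes only in rows, so rows that do not move let the fingers close. It gives the time, the measured TCP pose, the force, the opening and the grip force at its end, in the units of the state.
- ctrl.get_obs(): the state, without advancing time (a new reading comes with each control period).
- ctrl.camera(name): name is "scene" or "top" or "wrist"; returns a dict with "color" (480x640x3 uint8, red, green, blue), "intrinsics" (3x3 intrinsics, pixels), "camera_from_world" (4x4, takes a point from world to camera coordinates). Camera axes: x right, y down, z forward; pixel columns grow to the right and rows downward; lengths in m; the calibration is good to about 2 mm. A picture is of the moment at which its call begins. There is no depth.
- ctrl.hand_in(): hands the job in; it is judged then, once.
The state is a dict: "time_s": time; "qpos": joint angles; "joint_vel": joint speeds; "tau": joint torques, N m; "ee_pos": TCP position; "eef_rot": TCP orientation; "force": force on the tool from outside, world axes, zero at the start; "moment": the same for the moment, N m; "grip_width": finger opening in m; "grip_force": force on a finger pad.
Only numpy, scipy, OpenCV 4.12 (cv2) and the standard library are available. Lean on these libraries where they do the work, as an engineer would, in place of code of your own. Each camera call takes 0.05 s, during which the arm holds its last target. There are 200 camera calls.

## Task

Set up the drinks line: stand the sugar shaker, the brown sauce bottle, the milk carton and the cream can upright on the four cork mats of the tray, one centred on each mat, in order of height, with the shortest on the mat at the end where the blue cups stand and the tallest at the end where the clear lids stand. Let go of everything, knock nothing over, and leave the cups and the lids where they are.

Things in the scene. Friction and masses are not known exactly. Their poses are not given: they have to be found in the camera images.
- sugar_mid (a point): white sugar shaker with a domed white top, round, 49 mm across, 88 mm high, 0.2 kg; straight body up to 67 mm above its foot. Point on its axis, half-way up, z axis up. The four containers start to the right of the tray, 85 mm or more apart between centres; a tall fixed blender stands behind them (its front at about x = 0.65, y = -0.2), so swing the arm across on the robot's side of it.
- sauce_mid (a point): brown squeeze bottle with a dark pointed nozzle, round, 40 mm across, 139 mm high, 0.16 kg; straight body up to 103 mm above its foot, nozzle above that: grip the upper part of the body. Point on its axis, half-way up, z axis up. 
- milk_mid (a point): blue and white milk carton, square, 60 x 60 mm, 184 mm high, about 0.6 kg; upright sides up to 172 mm above its foot; grip across two opposite sides, in the upper half. Point on its axis, half-way up, z axis up. x and y axes square to its sides.
- cream_mid (a point): whipped-cream can, white with a blue-grey band, round, 45 mm across, 211 mm high, 0.28 kg; straight body up to 178 mm above its foot, narrow nozzle above that: grip the upper part of the body, 140 to 165 mm above its foot. Point on its axis, half-way up, z axis up. 
- mat1_top (a point): round cork mat, 74 mm across, 4 mm thick, fixed on the dark wooden tray; point at the centre of its top face, 16 mm above the worktop. The tray is a 410 x 120 x 12 mm fixed board that carries four alike mats in a straight row, 100 mm apart, with a thin steel rail (top 26 mm above the worktop, about 60 mm from the line of mat centres) along the side away from the robot. End mat, at the left (+y) end of the row.
- mat2_top (a point): round cork mat, 74 mm across, 4 mm thick, fixed on the dark wooden tray; point at the centre of its top face, 16 mm above the worktop. The tray is a 410 x 120 x 12 mm fixed board that carries four alike mats in a straight row, 100 mm apart, with a thin steel rail (top 26 mm above the worktop, about 60 mm from the line of mat centres) along the side away from the robot. Second mat from the left (+y) end.
- mat3_top (a point): round cork mat, 74 mm across, 4 mm thick, fixed on the dark wooden tray; point at the centre of its top face, 16 mm above the worktop. The tray is a 410 x 120 x 12 mm fixed board that carries four alike mats in a straight row, 100 mm apart, with a thin steel rail (top 26 mm above the worktop, about 60 mm from the line of mat centres) along the side away from the robot. Third mat from the left (+y) end.
- mat4_top (a point): round cork mat, 74 mm across, 4 mm thick, fixed on the dark wooden tray; point at the centre of its top face, 16 mm above the worktop. The tray is a 410 x 120 x 12 mm fixed board that carries four alike mats in a straight row, 100 mm apart, with a thin steel rail (top 26 mm above the worktop, about 60 mm from the line of mat centres) along the side away from the robot. End mat, at the right (-y) end of the row.
- cups_mid (a point): stack of blue paper cups, 58 mm across, 86 mm high, loose and light, on the worktop just off one end of the tray (about 110 mm from the nearest mat's centre); it marks the end where the row begins. Point on its axis, half-way up, z axis up. 
- lids_mid (a point): stack of clear dome lids, 80 mm across, 60 mm high, loose and light, on the worktop just off the other end of the tray; it marks the end where the row finishes. Point on its axis, half-way up, z axis up. 

How it is judged:
At the end, for the whole second after the job is handed in: From the cups' end of the row to the lids' end, the mats carry the sugar shaker (88 mm), sauce bottle (139 mm), milk carton (184 mm) and cream can (211 mm), each within 15 mm of its mat's centre, upright within 0.1 rad, standing on the mat (height within 6 mm), released and at rest (((horizontal distance between cups_mid and mat1_top below 0.2 m and horizontal distance between sugar_mid and mat1_top below 0.015 m and horizontal distance between sauce_mid and mat2_top below 0.015 m and horizontal distance between milk_mid and mat3_top below 0.015 m and horizontal distance between cream_mid and mat4_top below 0.015 m) or (horizontal distance between cups_mid and mat4_top below 0.2 m and horizontal distance between sugar_mid and mat4_top below 0.015 m and horizontal distance between sauce_mid and mat3_top below 0.015 m and horizontal distance between milk_mid and mat2_top below 0.015 m and horizontal distance between cream_mid and mat1_top below 0.015 m)) and angle between each of sugar_mid, sauce_mid, milk_mid, cream_mid's own z axis and vertical below 0.1 rad and height (world z) of sugar_mid between 0.054 and 0.066 m and linear speed of each of sugar, sauce, milk, cream below 0.02 m/s and angular speed of each of sugar, sauce, milk, cream below 0.2 rad/s and height (world z) of sauce_mid between 0.0795 and 0.0915 m and height (world z) of milk_mid between 0.102 and 0.114 m and height (world z) of cream_mid between 0.1155 and 0.1275 m); the robot touches nothing.
It fails at once if the stack of cups is shifted by more than 30 mm or knocked over (distance of cups_mid from where it was at the start of the episode above 0.03 m or angle between cups_mid's own z axis and vertical above 0.5 rad).
It fails at once if the stack of lids is shifted by more than 30 mm or knocked over (distance of lids_mid from where it was at the start of the episode above 0.03 m or angle between lids_mid's own z axis and vertical above 0.5 rad).
It fails at once if one of the four containers is knocked over (angle between any of sugar_mid, sauce_mid, milk_mid, cream_mid's own z axis and vertical above 0.8 rad).
It also fails if it takes over 128 s, if anything falls off the work surface, if the arm or the gripper's body presses on something with over 40 N, if the wrist force passes 120 N, or if a joint passes its speed limit or range.

## Working session

There is one attempt and no reset: what is moved stays moved. The work goes in short steps, Python scripts to look and compute and a shell command to move; the robot and the scene stay as the last step left them, time stands still between calls to the robot, and variables do not carry over. Pictures are saved under pics/ and viewed, at most 14 in all, crops included, and the job is handed in when it is done.

```bash
mkdir -p pics
cat > h.py <<'E'
import numpy as np,cv2
from station import ctrl
def snap(n,f):
    c=ctrl.camera(n); cv2.imwrite('pics/'+f+'.png',c['color'][:,:,::-1]); np.savez('pics/'+f+'.npz',K=c['intrinsics'],T=c['camera_from_world']); return c
def ray(f,u,v,z):
    d=np.load('pics/'+f+'.npz');K,T=d['K'],d['T'];R,t=T[:3,:3],T[:3,3]
    o=-R.T@t;r=R.T@np.linalg.solve(K,[u,v,1]);return o+r*(z-o[2])/r[2]
def proj(f,p):
    d=np.load('pics/'+f+'.npz');q=d['K']@(d['T'][:3,:3]@np.array(p)+d['T'][:3,3]);return q[:2]/q[2]
E
python3 - <<'E'
from h import *
for n in('top','scene'):
    c=snap(n,n+'0'); T=c['camera_from_world'];print(n,-T[:3,:3].T@T[:3,3],c['intrinsics'][0])
o=ctrl.get_obs();print(o)
E
```

```text
top [0.31641742 0.08378719 1.26234532] [444.37014806   0.         317.23043394]
scene [-0.19953624 -0.70228808  0.83695099] [439.0774203    0.         321.36595112]
{'time_s': 0.1, 'qpos': array([ 1.18341867e+00,  3.00417787e-01,  1.52148726e+00,  3.38787130e-05,
        1.32069506e+00, -6.65908376e-02]), 'joint_vel': array([ 0.00049539, -0.00075083, -0.00076629,  0.0005717 ,  0.0001447 ,
       -0.0004301 ]), 'tau': array([ 2.38920344e-03, -5.32648408e+01, -3.53279901e+01,  7.10353651e-02,
        2.35564588e-02, -8.15371391e-05]), 'ee_pos': array([0.17332825, 0.52174165, 0.20495526]), 'eef_rot': array([-3.14058962e+00, -9.97808760e-05,  2.82079738e+00]), 'force': array([0.29053407, 0.03771995, 0.11758402]), 'moment': array([ 0.00066444, -0.02744388, -0.01012579]), 'grip_force': 0.0, 'grip_width': 0.09411056458566835}
```

View pics/top0.png

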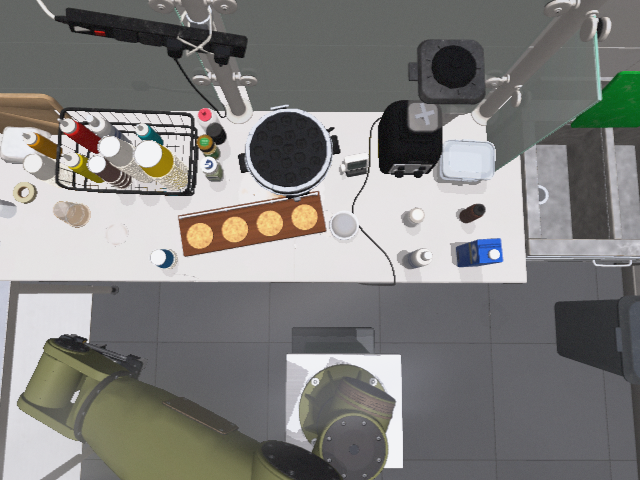

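View pics/scene0.png

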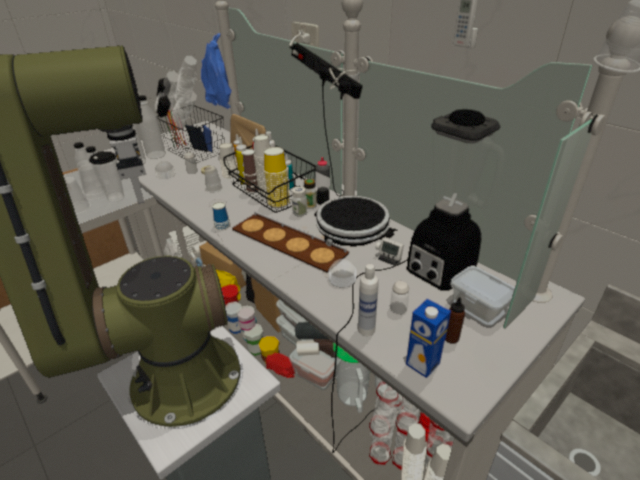

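The top view shows the tray with mats at about (200,236), (235,229), (270,223) and (305,217). The cups are at the left end (163,258) and the lids at the right (344,226). The containers are sugar (415,216), sauce (472,213), can (421,258) and milk (480,252). I'll enlarge both areas.

Run:
```python
import cv2
a=cv2.imread('pics/top0.png');s=cv2.imread('pics/scene0.png')
cv2.imwrite('pics/c1.png',cv2.resize(a[190:280,390:510],None,fx=6.6,fy=6.6,interpolation=cv2.INTER_CUBIC))
cv2.imwrite('pics/c2.png',cv2.resize(a[180:280,140:370],None,fx=3.4,fy=3.4,interpolation=cv2.INTER_CUBIC))
cv2.imwrite('pics/c3.png',cv2.resize(s[250:390,330:480],None,fx=4.2,fy=4.2,interpolation=cv2.INTER_CUBIC))
```

```text
(no output)
```

View pics/c1.png

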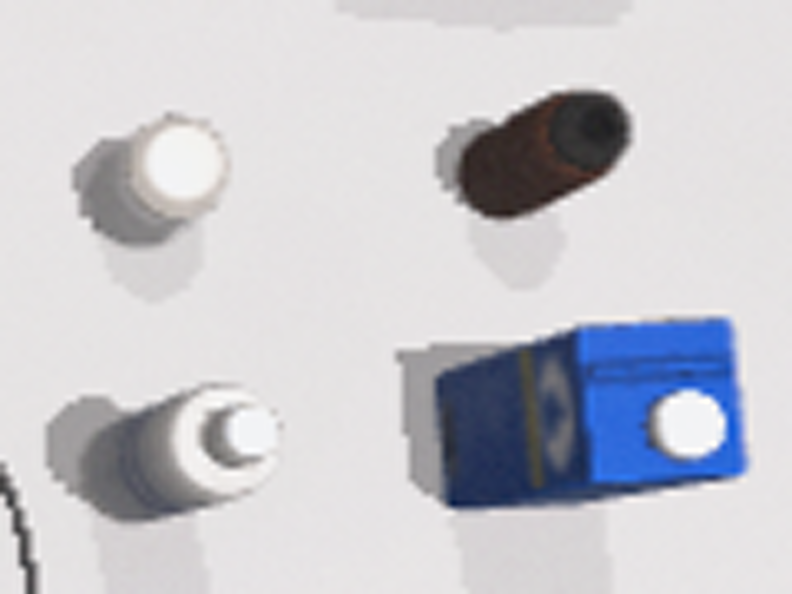

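View pics/c2.png

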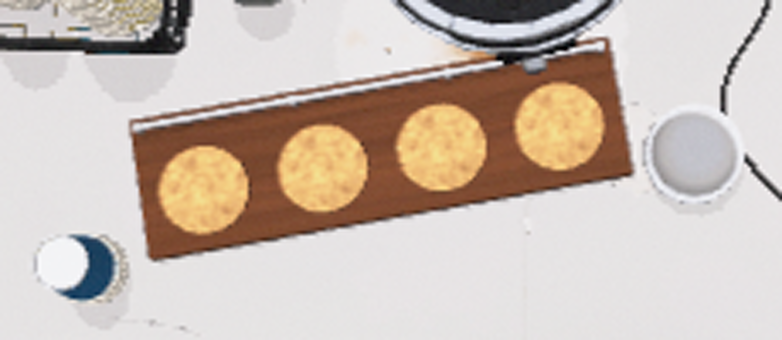

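View pics/c3.png

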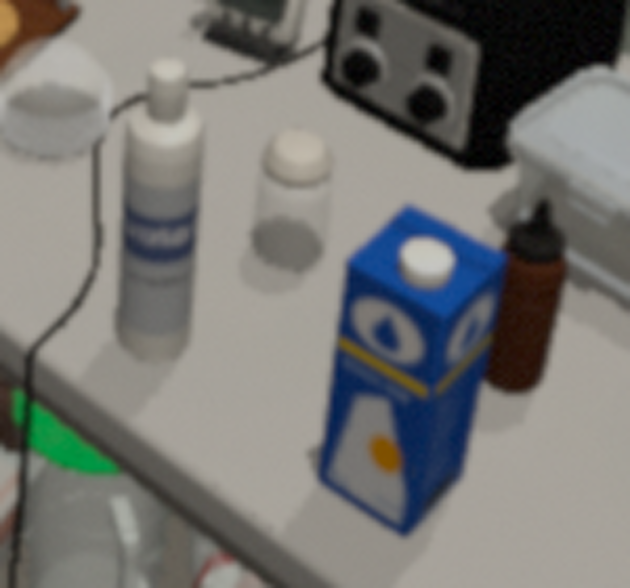

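The crops show mat centres in c2 at (204,190), (322,168), (441,147) and (559,126), with the cups' top at (62,263). In c1, the sugar dome is at (181,162), the sauce foot at (506,172) and nozzle at (603,127), and the can foot at (132,470) and nozzle at (248,430). The milk top corners in c1 are (580,328), (730,318), (747,470) and (590,483).

Run:
```python
from h import *
c1=lambda x,y,z:ray('top0',390+(x+.5)/6.6-.5,190+(y+.5)/6.6-.5,z)
c2=lambda x,y,z:ray('top0',140+(x+.5)/3.4-.5,180+(y+.5)/3.4-.5,z)
c3=lambda x,y,z:ray('scene0',330+(x+.5)/4.2-.5,250+(y+.5)/4.2-.5,z)
np.set_printoptions(precision=4,suppress=True)
M=np.array([c2(x,y,.016)[:2] for x,y in[(204,190),(322,168),(441,147),(559,126)]])
print('mats',M.tolist(),np.linalg.norm(np.diff(M,axis=0),axis=1))
print('sugar',c1(181,162,.078),c3(298,150,.078),c3(288,246,.005))
print('sauce',c1(506,172,0),c1(590,130,.11),c1(603,127,.139),c3(542,208,.139),c3(514,370,0))
print('can',c1(132,470,0),c1(248,430,.211),c3(168,75,.208),c3(153,335,0))
m=[c1(x,y,.172)[:2] for x,y in[(580,328),(730,318),(747,470),(590,483)]]
print('milk',np.array(m),np.mean(m,0)); n=m+m[:1];print(np.linalg.norm(np.diff(n,axis=0),axis=1))
print('milkfoot', c1(437,375,0),c1(447,505,0)); print('sceneTop',[c3(x,y,.172) for x,y in[(410,208),(503,262),(440,318),(347,262)]])
print('scenefoot',[c3(x,y,0) for x,y in[(322,478),(405,532),(463,478)]])
print('cups',c2(62,263,.086),'lids',c2(693,153,.0))
```

```text
mats [[0.47582373030763614, 0.40567050420834627], [0.49484334168255634, 0.30840617809229537], [0.5131190878339684, 0.20980727971066376], [0.5314784051278058, 0.1115655741877094]] [0.0991 0.1003 0.0999]
sugar [ 0.5298 -0.1956  0.078 ] [ 0.5308 -0.1931  0.078 ] [ 0.5234 -0.1986  0.005 ]
sauce [ 0.5403 -0.3565  0.    ] [ 0.538  -0.3525  0.11  ] [ 0.5337 -0.3466  0.139 ] [ 0.5297 -0.3571  0.139 ] [ 0.5418 -0.3554  0.    ]
can [ 0.4088 -0.1897  0.    ] [ 0.408  -0.1862  0.211 ] [ 0.4038 -0.1924  0.208 ] [ 0.4082 -0.1878  0.    ]
milk [[ 0.4505 -0.3222]
 [ 0.4546 -0.3789]
 [ 0.3974 -0.3826]
 [ 0.3922 -0.3236]] [ 0.4237 -0.3518]
[0.0569 0.0573 0.0593 0.0583]
milkfoot [ 0.4507 -0.3232  0.    ] [ 0.3944 -0.3256  0.    ]
sceneTop [array([ 0.4461, -0.3258,  0.172 ]), array([ 0.4469, -0.382 ,  0.172 ]), array([ 0.3922, -0.3828,  0.172 ]), array([ 0.3906, -0.3277,  0.172 ])]
scenefoot [array([ 0.3964, -0.3267, -0.    ]), array([ 0.3999, -0.3807,  0.    ]), array([ 0.4532, -0.3811,  0.    ])]
cups [0.409  0.4957 0.086 ] lids [ 0.5118 -0.0015  0.    ]
```

```bash
python3 -m pendant '[[[0,0,3.3],0],[[0,0,3.3],0],[[0,0,3.3],0],[[1.7,-3.2,0],0.02],[[1.7,-3.2,0],0.02],[[1.7,-3.2,0],0.02],[[1.7,-3.2,0],0.02],[[1.7,-3.2,0],0.02],[[1.7,-3.2,0],0.02],[[1.7,-3.2,0],0.02],[[1.7,-3.2,0],0.02],[[1.7,-3.2,0],0.02],[[1.7,-3.2,0],0.02],[[1.7,-3.2,0],0.02],[[1.7,-3.2,0],0.02],[[1.7,-3.2,0],0.02],[[1.7,-3.2,0],0.02],[[1.7,-3.2,0],0.02],[[1.7,-3.2,0],0.02]]' 1
python3 -c "from h import *;o=ctrl.get_obs();print(o['qpos'])"
```

```text
time_s: 1.68
ee_pos: [0.4458, 0.008, 0.3043]
eef_rot: [3.142, -0.0, 3.142]
force: [0.6, 0.2, -0.2]
grip_width: 0.0936
grip_force: 0.0
[-6.41655748e-02  1.35810155e-03  1.63564580e+00  1.86621398e-05
  1.50467375e+00 -1.63491669e+00]
```

```bash
python3 -m pendant '[[[1.4,-3.4,0],0],[[1.4,-3.4,0],0],[[1.4,-3.4,0],0],[[1.4,-3.4,0],0],[[1.4,-3.4,0],0],[[1.2,-3.3,0],0],[[0,0,0],0],[[0,0,0],0],[[0,0,-4],0],[[0,0,-4],0],[[0,0,-4],0],[[0,0,-4],0],[[0,0,-4],0],[[0,0,-3],0],[[0,0,-2],0],[[0,0,-1],0],[[0,0,-1],0],[[0,0,0],0],[[0,0,0],0]]' 1 
python3 -m pendant '[[[0,0,0],0],[[0,0,0],0],[[0,0,0],0],[[0,0,0],0],[[0,0,0],0],[[0,0,0],0],[[0,0,0],0],[[0,0,0],0],[[0,0,0],0],[[0,0,0],0],[[0,0,0],0],[[0,0,0],0]]' 0 20
```

```text
time_s: 3.27
ee_pos: [0.5278, -0.1929, 0.0354]
eef_rot: [-3.141, 0.001, 3.141]
force: [0.7, -0.7, -0.1]
grip_width: 0.0943
grip_force: 0.0
time_s: 4.27
ee_pos: [0.5274, -0.1931, 0.0345]
eef_rot: [-3.141, 0.0, 3.141]
force: [0.1, -1.0, 1.8]
grip_width: 0.0485
grip_force: 20.0
```

```bash
python3 -m pendant '[[[0,0,4],0],[[0,0,4],0],[[0,0,4],0],[[-0.3,3.6,0],0.012],[[-0.3,3.6,0],0.012],[[-0.3,3.6,0],0.012],[[-0.3,3.6,0],0.012],[[-0.3,3.6,0],0.012],[[-0.3,3.6,0],0.012],[[-0.3,3.6,0],0.012],[[-0.3,3.6,0],0.012],[[-0.3,3.6,0],0.012],[[-0.3,3.6,0],0.012],[[-0.3,3.6,0],0.012],[[-0.3,3.6,0],0.012],[[-0.3,3.6,0],0.012],[[-0.3,3.6,0],0.012],[[-0.3,3.6,0],0.012],[[-0.3,3.6,0],0.012]]' 0 20
python3 -m pendant '[[[-0.2,1.2,0],0],[[-0.1,1.0,0],0],[[0,0,0],0],[[0,0,0],0]]'
python3 -c "from h import *;snap('top','top1')"
```

```text
time_s: 5.85
ee_pos: [0.4786, 0.3847, 0.154]
eef_rot: [-3.141, -0.001, -2.95]
force: [0.6, -0.5, -1.6]
grip_width: 0.0486
grip_force: 20.0
time_s: 6.18
ee_pos: [0.4765, 0.4041, 0.1541]
eef_rot: [-3.141, -0.001, -2.951]
force: [-0.2, -0.2, -1.4]
grip_width: 0.048
grip_force: 20.0
```

View pics/top1.png

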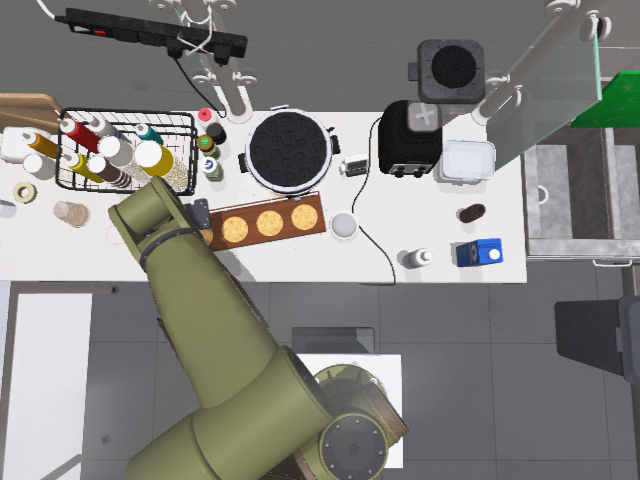

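```bash
python3 -m pendant '[[[0,0,-3],0],[[0,0,-3],0],[[0,0,-2],0],[[0,0,-1],0],[[0,0,-0.5],0],[[0,0,-0.4],0],[[0,0,-0.3],0],[[0,0,0],0],[[0,0,0],0],[[0,0,0],0]]'
```

```text
time_s: 7.07
ee_pos: [0.4767, 0.4051, 0.0533]
eef_rot: [3.141, 0.001, -2.95]
force: [0.7, -0.4, -1.7]
grip_width: 0.0481
grip_force: 20.0
```

```bash
python3 -m pendant '[[[0,0,-0.1],0],[[0,0,-0.1],0],[[0,0,-0.1],0],[[0,0,0],0],[[0,0,0],0]]'
python3 -m pendant '[[[0,0,0],0],[[0,0,0],0],[[0,0,0],0],[[0,0,0],0],[[0,0,0],0],[[0,0,0],0],[[0,0,2],0],[[0,0,4],0],[[0,0,4],0],[[0,0,4],0],[[0,0,4],0],[[0,0,4],0],[[0,0,3],0],[[0,0,0],0]]' 0.78
```

```text
time_s: 7.48
ee_pos: [0.4767, 0.4051, 0.0505]
eef_rot: [3.141, 0.001, -2.95]
force: [-3.5, -2.3, 7.9]
grip_width: 0.0484
grip_force: 20.0
time_s: 8.65
ee_pos: [0.4773, 0.4057, 0.3067]
eef_rot: [3.137, 0.009, -2.95]
force: [0.2, -0.6, 1.1]
grip_width: 0.0734
grip_force: 0.0
```

```bash
python3 -m pendant '[[[-0.6,-3.9,0],-0.01],[[-0.6,-3.9,0],-0.01],[[-0.6,-3.9,0],-0.01],[[-0.6,-3.9,0],-0.01],[[-0.6,-3.9,0],-0.01],[[-0.6,-3.9,0],-0.01],[[-0.6,-3.9,0],-0.01],[[-0.6,-3.9,0],-0.01],[[-0.6,-3.9,0],-0.01],[[-0.6,-3.9,0],-0.01],[[1.2,-3.7,0],-0.01],[[1.2,-3.7,0],-0.01],[[1.2,-3.7,0],-0.01],[[1.2,-3.7,0],-0.01],[[1.2,-3.7,0],-0.01],[[1.2,-3.7,0],-0.01],[[1.2,-3.7,0],-0.01],[[1.2,-3.7,0],-0.01],[[1.2,-3.7,0],-0.01],[[1.2,-3.7,0],0]]' 1
python3 -m pendant '[[[0.2,0,0],0],[[0,0,0],0],[[0,0,0],0]]'
python3 - <<'E'
from h import *
snap('top','top2');c=snap('scene','scene2')
a=cv2.imread('pics/scene2.png');b=cv2.imread('pics/top2.png')
cv2.imwrite('pics/m2.png',np.hstack([a[130:430,200:550],cv2.resize(b[180:280,140:300],None,fx=2.8,fy=3)[:300]]))
E
```

```text
time_s: 10.32
ee_pos: [0.5365, -0.357, 0.2987]
eef_rot: [3.141, -0.0, -3.141]
force: [-0.7, 0.8, 0.8]
grip_width: 0.0935
grip_force: 0.0
time_s: 10.57
ee_pos: [0.5383, -0.3546, 0.2988]
eef_rot: [3.141, -0.001, -3.14]
force: [0.1, 0.2, 0.2]
grip_width: 0.0943
grip_force: 0.0
```

View pics/m2.png

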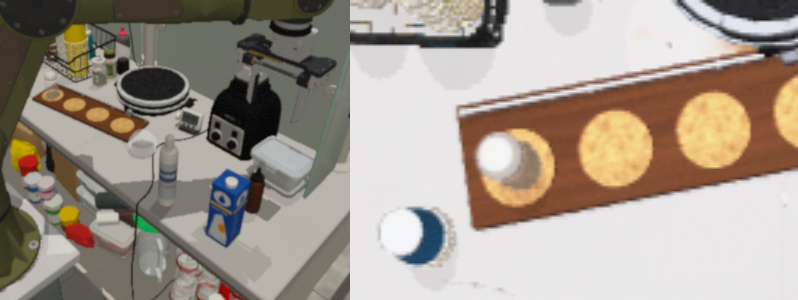

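Run:
```python
from h import *
for p in [(.538,-.354+.088,.42),(.538,-.354-.088,.42),(.538+.088,-.354,.42),(.538-.088,-.354,.42)]: print(proj('scene2',p)-[200,130])
print(ray('top2',193.6,231.7,.016+.08))
```

```text
[244.16865408  44.93311095]
[326.05787045  75.76858407]
[305.36141578  44.85575991]
[257.00496999  75.64495538]
[0.4757035  0.40133817 0.096     ]
```

```bash
python3 -m pendant '[[[0,0,-4],0],[[0,0,-4],0],[[0,0,-4],0],[[0,0,-4],0],[[0,0,-3],0],[[0,0,-2],0],[[0,0,-1.5],0],[[0,0,-1],0],[[0,0,-0.3],0],[[0,0,0],0],[[0,0,0],0]]' 1 
python3 -m pendant '[[[0,0,0],0],[[0,0,0],0],[[0,0,0],0],[[0,0,0],0],[[0,0,0],0],[[0,0,0],0],[[0,0,0],0],[[0,0,0],0],[[0,0,0],0],[[0,0,0],0],[[0,0,0],0],[[0,0,0],0]]' 0 20
```

```text
time_s: 11.58
ee_pos: [0.5389, -0.3551, 0.0628]
eef_rot: [-3.141, 0.001, -3.14]
force: [-0.0, -0.4, -0.4]
grip_width: 0.0939
grip_force: 0.0
time_s: 12.58
ee_pos: [0.5385, -0.355, 0.0615]
eef_rot: [3.141, 0.0, -3.14]
force: [-0.7, 1.5, 1.5]
grip_width: 0.0401
grip_force: 20.0
```

```bash
python3 -m pendant '[[[0,0,4],0],[[0,0,4],0],[[0,0,4],0],[[-0.25,3.7,0],0.011],[[-0.25,3.7,0],0.011],[[-0.25,3.7,0],0.011],[[-0.25,3.7,0],0.011],[[-0.25,3.7,0],0.011],[[-0.25,3.7,0],0.011],[[-0.25,3.7,0],0.011],[[-0.25,3.7,0],0.011],[[-0.25,3.7,0],0.011],[[-0.25,3.7,0],0.011],[[-0.25,3.7,0],0.011],[[-0.25,3.7,0],0.011],[[-0.25,3.7,0],0.011],[[-0.25,3.7,0],0.011],[[-0.25,3.7,0],0.011],[[-0.25,3.7,0],0.011],[[-0.25,3.7,0],0.011]]' 0 20
python3 -m pendant '[[[-0.1,2,0],0],[[0,1.4,0],0],[[0,0,0],0],[[0,0,0],0]]'
```

```text
time_s: 14.25
ee_pos: [0.4954, 0.2757, 0.1813]
eef_rot: [-3.141, -0.0, -2.953]
force: [0.5, 0.2, -1.7]
grip_width: 0.04
grip_force: 20.0
time_s: 14.58
ee_pos: [0.4949, 0.3076, 0.1811]
eef_rot: [-3.141, -0.001, -2.953]
force: [-0.4, -1.2, -2.0]
grip_width: 0.0402
grip_force: 20.0
```

```bash
python3 -m pendant '[[[0,0,-3],0],[[0,0,-3],0],[[0,0,-2],0],[[0,0,-1],0],[[0,0,-0.5],0],[[0,0,-0.4],0],[[0,0,-0.2],0],[[0,0,0],0],[[0,0,0],0],[[0,0,-0.1],0],[[0,0,-0.1],0],[[0,0,-0.1],0],[[0,0,0],0],[[0,0,0],0]]'
```

```text
time_s: 15.75
ee_pos: [0.495, 0.308, 0.0775]
eef_rot: [3.142, 0.0, -2.953]
force: [-0.2, -0.1, -1.7]
grip_width: 0.04
grip_force: 20.0
```

```bash
python3 -m pendant '[[[0,0,-0.1],0],[[0,0,0],0]]'
python3 -m pendant '[[[0,0,0],0],[[0,0,0],0],[[0,0,0],0],[[0,0,0],0],[[0,0,0],0],[[0,0,0],0],[[0,0,2],0],[[0,0,4],0],[[0,0,4],0],[[0,0,4],0],[[0,0,4],0],[[0,0,4],0],[[0,0,1],0],[[0,0,0],0]]' 0.68
python3 -m pendant '[[[-0.4,-3.7,0],-0.007],[[-0.4,-3.7,0],-0.008],[[-0.4,-3.7,0],-0.008],[[-0.4,-3.7,0],-0.008],[[-0.4,-3.7,0],-0.008],[[-0.4,-3.7,0],-0.008],[[-0.4,-3.7,0],-0.008],[[-0.4,-3.7,0],-0.008],[[-0.4,-3.7,0],-0.008],[[-0.4,-3.7,0],-0.008],[[-0.4,-3.7,0],-0.008],[[-0.4,-3.7,0],-0.008],[[-0.4,-3.7,0],-0.008],[[-0.4,-3.7,0],-0.008],[[-0.4,-3.7,0],-0.008],[[-0.4,-3.7,0],-0.008],[[-0.4,-3.4,0],-0.008],[[-0.4,-3.4,0],-0.008],[[0,0,0],0],[[0,0,0],0]]' 1
python3 -c "from h import *;snap('top','top3');a=cv2.imread('pics/top3.png');cv2.imwrite('pics/m3.png',cv2.resize(a[180:280,140:370],None,fx=3.4,fy=3.4,interpolation=cv2.INTER_CUBIC))"
```

```text
time_s: 15.92
ee_pos: [0.4952, 0.3081, 0.0775]
eef_rot: [3.141, 0.001, -2.953]
force: [-2.0, -1.4, 8.0]
grip_width: 0.04
grip_force: 20.0
time_s: 17.08
ee_pos: [0.4956, 0.3083, 0.3098]
eef_rot: [3.14, 0.006, -2.953]
force: [0.5, 0.0, -1.1]
grip_width: 0.064
grip_force: 0.0
time_s: 18.75
ee_pos: [0.4222, -0.3529, 0.3038]
eef_rot: [3.139, -0.003, -3.099]
force: [0.7, 0.1, -0.3]
grip_width: 0.0938
grip_force: 0.0
```

View pics/m3.png

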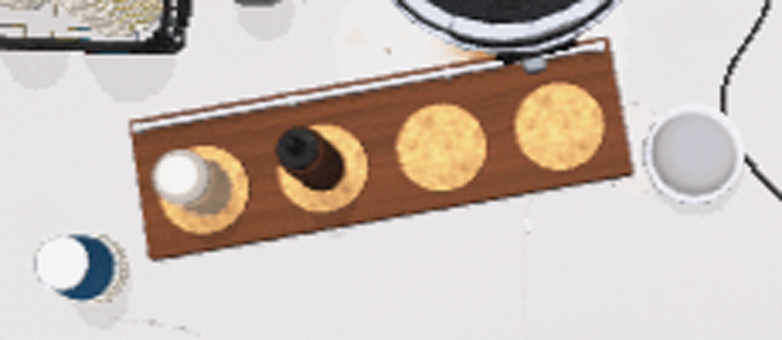

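Both stand on their mats (c2 scale: sugar dome at 182,175; sauce nozzle at 297,148). Next is the milk.

```bash
python3 -m pendant '[[[0,0,-4],0],[[0,0,-4],0],[[0,0,-3],0],[[0,0,-3],0],[[0,0,-2],0],[[0,0,-1.3],0],[[0,0,-1],0],[[0,0,0],0],[[0,0,0],0]]' 1 
python3 -m pendant '[[[0,0,0],0],[[0,0,0],0],[[0,0,0],0],[[0,0,0],0],[[0,0,0],0],[[0,0,0],0],[[0,0,0],0],[[0,0,0],0],[[0,0,0],0],[[0,0,0],0]]' 0 40
```

```text
time_s: 19.55
ee_pos: [0.4232, -0.3514, 0.1236]
eef_rot: [3.141, -0.0, -3.095]
force: [0.1, 0.1, 0.5]
grip_width: 0.0938
grip_force: 0.0
time_s: 20.38
ee_pos: [0.423, -0.3521, 0.1236]
eef_rot: [-3.141, 0.0, -3.096]
force: [-0.6, 1.2, 3.0]
grip_width: 0.0597
grip_force: 39.9
```

```bash
python3 -m pendant '[[[0,0,3],0],[[0,0,4],0],[[0,0,4],0],[[0,0,4],0],[[0,0,4],0],[[0,0,4],0],[[0,0,1],0],[[0,0,0],0],[[0,0,0],0]]' 0 40
python3 -m pendant '[[[0.3,2,0],0],[[0.6,3.5,0],0.01],[[0.6,3.5,0],0.01],[[0.6,3.5,0],0.01],[[0.6,3.5,0],0.01],[[0.6,3.5,0],0.01],[[0.6,3.5,0],0.01],[[0.6,3.5,0],0.01],[[0.6,3.5,0],0.01],[[0.6,3.5,0],0.01],[[0.6,3.5,0],0.01],[[0.6,3.5,0],0.01],[[0.6,3.5,0],0.01],[[0.6,3.5,0],0.01],[[0.6,3.5,0],0.01],[[0.2,3,0],0],[[0.1,2.2,0],0],[[0,0,0],0],[[0,0,0],0],[[0,0,0],0]]'
```

```text
time_s: 21.13
ee_pos: [0.4228, -0.352, 0.3608]
eef_rot: [3.139, -0.002, -3.096]
force: [-0.4, -0.7, -8.0]
grip_width: 0.0601
grip_force: 39.9
time_s: 22.8
ee_pos: [0.5127, 0.2094, 0.3611]
eef_rot: [-3.141, -0.004, -2.956]
force: [0.5, -1.0, -6.3]
grip_width: 0.0597
grip_force: 39.9
```

```bash
python3 -m pendant '[[[0,0,-3],0],[[0,0,-4],0],[[0,0,-4],0],[[0,0,-4],0],[[0,0,-3],0],[[0,0,-2],0],[[0,0,-1],0],[[0,0,-0.6],0],[[0,0,0],0],[[0,0,0],0],[[0,0,-0.1],0],[[0,0,-0.1],0],[[0,0,-0.1],0],[[0,0,-0.1],0],[[0,0,0],0],[[0,0,0],0]]'
```

```text
time_s: 24.13
ee_pos: [0.5129, 0.2099, 0.1435]
eef_rot: [3.142, 0.0, -2.956]
force: [0.6, 0.3, -7.2]
grip_width: 0.0597
grip_force: 39.9
```

```bash
python3 -m pendant '[[[0,0,-0.1],0],[[0,0,-0.1],0],[[0,0,-0.1],0],[[0,0,-0.1],0],[[0,0,0],0],[[0,0,0],0]]'
```

```text
time_s: 24.63
ee_pos: [0.5131, 0.21, 0.1397]
eef_rot: [3.142, 0.001, -2.956]
force: [0.6, -0.4, -3.6]
grip_width: 0.0601
grip_force: 39.9
```

```bash
python3 -m pendant '[[[0,0,-0.1],0],[[0,0,0],0]]'
python3 -m pendant '[[[0,0,0],0],[[0,0,0],0],[[0,0,0],0],[[0,0,0],0],[[0,0,0],0],[[0,0,0],0],[[0,0,2],0],[[0,0,4],0],[[0,0,4],0],[[0,0,4],0],[[0,0,4],0],[[0,0,1],0],[[0,0,0],0]]' 0.88
python3 -m pendant '[[[-1,-3.6,0],-0.017],[[-1,-3.6,0],-0.017],[[-1,-3.6,0],-0.017],[[-1,-3.6,0],-0.017],[[-1,-3.6,0],-0.017],[[-1,-3.6,0],-0.017],[[-1,-3.6,0],-0.017],[[-1,-3.6,0],-0.017],[[-1,-3.6,0],-0.017],[[-1,-3.6,0],-0.017],[[-0.5,-3.8,0],-0.015],[[0,0,0],0],[[0,0,0],0],[[0,0,0],0]]' 1
python3 -c "from h import *;snap('top','top4');a=cv2.imread('pics/top4.png');cv2.imwrite('pics/m4.png',cv2.resize(a[180:280,140:370],None,fx=3.4,fy=3.4,interpolation=cv2.INTER_CUBIC))"
```

```text
time_s: 24.8
ee_pos: [0.5132, 0.21, 0.1396]
eef_rot: [3.142, 0.001, -2.956]
force: [-4.4, -0.4, 7.3]
grip_width: 0.0596
grip_force: 39.9
time_s: 25.88
ee_pos: [0.5136, 0.2102, 0.3316]
eef_rot: [3.141, 0.006, -2.956]
force: [-0.1, 0.6, 0.1]
grip_width: 0.0829
grip_force: 0.0
time_s: 27.05
ee_pos: [0.4077, -0.1877, 0.3271]
eef_rot: [3.14, -0.002, 3.141]
force: [-0.3, 0.1, -0.3]
grip_width: 0.0939
grip_force: 0.0
```

View pics/m4.png

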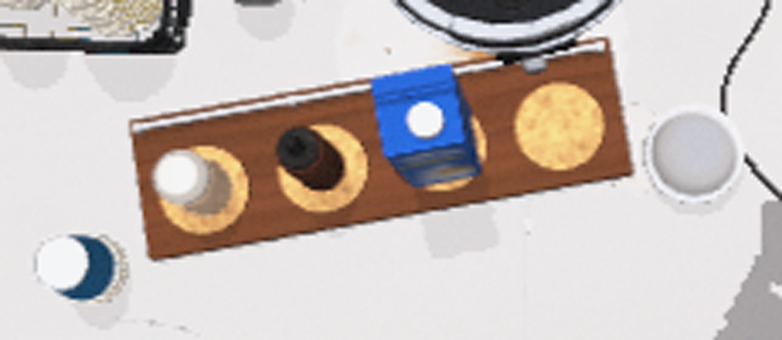

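The milk is upright on mat 3 (top centre at about 418,112) and the row is square. The last one is the can.

```bash
python3 -m pendant '[[[0,0,-4],0],[[0,0,-4],0],[[0,0,-4],0],[[0,0,-3],0],[[0,0,-2],0],[[0,0,-1.4],0],[[0,0,-1],0],[[0,0,0],0],[[0,0,0],0]]' 1 
python3 -m pendant '[[[0,0,0],0],[[0,0,0],0],[[0,0,0],0],[[0,0,0],0],[[0,0,0],0],[[0,0,0],0],[[0,0,0],0],[[0,0,0],0],[[0,0,0],0],[[0,0,0],0],[[0,0,0],0],[[0,0,0],0]]' 0 25
python3 -m pendant '[[[0,0,3],0],[[0,0,4],0],[[0,0,3],0],[[0,0,1],0],[[0,0,0],0],[[0,0,0],0]]'
```

```text
time_s: 27.85
ee_pos: [0.4082, -0.1875, 0.1347]
eef_rot: [3.142, -0.0, -3.14]
force: [0.5, -0.0, 0.6]
grip_width: 0.0942
grip_force: 0.0
time_s: 28.85
ee_pos: [0.4079, -0.1881, 0.1345]
eef_rot: [-3.142, 0.0, -3.141]
force: [-0.4, 0.3, 1.5]
grip_width: 0.044
grip_force: 25.0
time_s: 29.35
ee_pos: [0.4075, -0.1879, 0.2429]
eef_rot: [3.141, -0.001, -3.141]
force: [0.4, 1.0, -3.7]
grip_width: 0.0445
grip_force: 25.0
```

```bash
python3 -m pendant '[[[0.7,1.6,0],0],[[1.3,3.2,0],0.021],[[1.3,3.2,0],0.021],[[1.3,3.2,0],0.021],[[1.3,3.2,0],0.021],[[1.3,3.2,0],0.021],[[1.3,3.2,0],0.021],[[1.3,3.2,0],0.021],[[1.3,3.2,0],0.021],[[0.8,1.6,0],0.019],[[0.5,1.2,0],0],[[0,0,0],0],[[0,0,0],0],[[0,0,0],0]]'
python3 -m pendant '[[[0,0,-2],0],[[0,0,-3],0],[[0,0,-2],0],[[0,0,-1],0],[[0,0,-0.5],0],[[0,0,0],0],[[0,0,0],0]]'
```

```text
time_s: 30.52
ee_pos: [0.5315, 0.111, 0.2436]
eef_rot: [-3.141, -0.001, -2.956]
force: [-1.1, 0.1, -3.3]
grip_width: 0.0442
grip_force: 25.0
time_s: 31.1
ee_pos: [0.5324, 0.1116, 0.1605]
eef_rot: [-3.141, 0.001, -2.955]
force: [-0.2, -0.1, -3.0]
grip_width: 0.0439
grip_force: 25.0
```

```bash
python3 -m pendant '[[[0,0,-0.3],0],[[0,0,-0.2],0],[[0,0,-0.2],0],[[0,0,-0.1],0],[[0,0,-0.1],0],[[0,0,-0.1],0],[[0,0,0],0],[[0,0,0],0]]'
```

```text
time_s: 31.77
ee_pos: [0.5323, 0.112, 0.1505]
eef_rot: [-3.142, 0.001, -2.954]
force: [-2.1, 0.1, 5.9]
grip_width: 0.0444
grip_force: 25.0
```

Contact made; I'll release, lift clear, swing right and check.

```bash
python3 -m pendant '[[[0,0,0],0],[[0,0,0],0],[[0,0,0],0],[[0,0,0],0],[[0,0,0],0],[[0,0,0],0],[[0,0,2],0],[[0,0,4],0],[[0,0,4],0],[[0,0,4],0],[[0,0,3],0],[[-1,-3.6,0],0],[[-1,-3.6,0],0],[[-1,-3.6,0],0],[[-1,-3.6,0],0],[[-1,-3.6,0],0],[[-1,-3.6,0],0],[[-1,-3.6,0],0],[[0,0,0],0],[[0,0,0],0]]' 0.74
python3 - <<'E'
from h import *
snap('top','top5');snap('scene','scene5');a=cv2.imread('pics/top5.png');b=cv2.imread('pics/scene5.png')
cv2.imwrite('pics/m5.png',np.vstack([cv2.resize(a[180:280,140:370],(782,300)),cv2.resize(b[150:290,180:400],(782,300))]))
E
```

```text
time_s: 33.43
ee_pos: [0.4615, -0.1415, 0.3194]
eef_rot: [3.142, 0.0, -2.958]
force: [-0.5, -0.0, -0.4]
grip_width: 0.0697
grip_force: 0.0
```

View pics/m5.png

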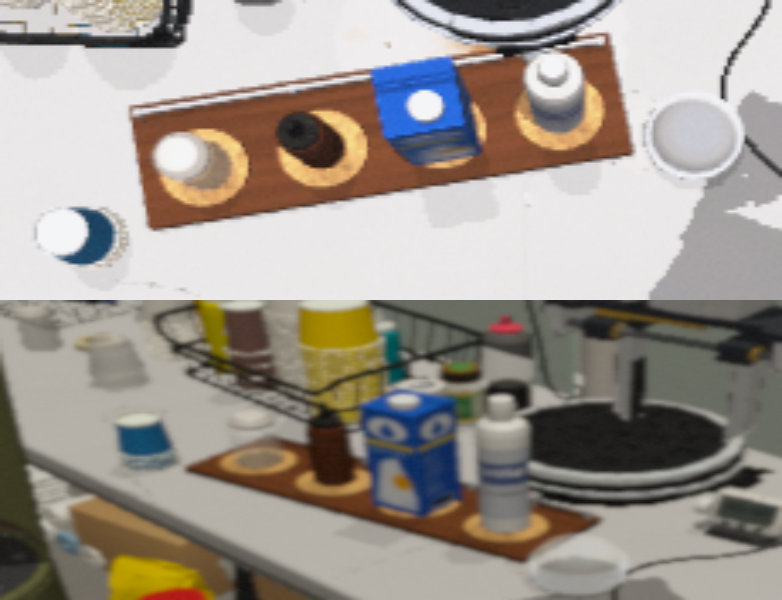

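All four stand upright and centred, the gripper is clear, and the cups and lids haven't moved. I'll check the numbers, then hand in.

Run:
```python
from h import *
r=lambda x,y,z:ray('top5',140+x/3.4,180+y/3,z)
P=[(r(552,68,.222),.5315,.1116),(r(297,130,.15),.4948,.3084),(r(417,96,.188),.5131,.2098),(r(181,155,.094),.4758,.4057)]
e=[np.hypot(p[0]-a,p[1]-b) for p,a,b in P];print(np.round(e,4))
if max(e)<.012: print(ctrl.hand_in())
```

```text
[0.0017 0.0076 0.0005 0.0029]
the job is handed in; nothing more can be done
None
```

The job is handed in: from the cups' end, the sugar, sauce, milk and cream stand upright on their mats (last picture: within 8 mm of the centres), all released, with the cups and lids where they were, in about 34 s; no verdict was shown.

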